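# Date-stamp a small parcel in the sloping stamping cradle

### The job

Someone left the steel tape measure in the sloping stamping cradle: put it in the plywood tray, then set the small parcel in the cradle, label up, lying flat between the two side rails with one of its short ends down against the lower lip. Swing the keeper bar that carries the date stamp fully shut over the parcel until it clicks into its catch, then press the stamp's red plunger all the way down to its stop for a moment and let it spring back up. Leave the bar shut and the parcel in place, and do not disturb the mug, the tankard or the wheel chock.

Things in the scene. Friction and masses are not known exactly. Their poses are not given: they have to be found in the camera images.
- bed: Green sloping bed of the stamping cradle, 120 mm up the slope x 260 mm wide, fixed, rising 30 degrees away from the robot. Origin: on its upper surface midway between the rails, 50 mm above the table. x up the slope, y left, z square to the bed (leaning 30 degrees to the robot). Side rails 8 mm high, inner faces at y = +-37 mm. A parcel fully home has its origin at about (-1, 0, 0) mm.
- cradle_lip (a point): Middle of the top edge, inner side, of the cradle's lower lip: an aluminium strip 80 mm wide, 25 mm high, 6 mm thick, its inner face 45 mm down the slope from the bed's origin. Axes as bed.
- cradle_catch (a point): Top centre of the grey catch block at the right of the bed (34 mm up the slope x 18 mm, 72 mm high), bed coordinates (4, -127, 72) mm; its spring ball holds the keeper bar's nose when shut. Axes as bed.
- keeper (a joint): Angle of the keeper bar about its hinge post (axis: the bed's z). 0 = shut, bar straight across the bed along the bed's -y, nose held by the spring ball; grows as it swings open up the slope, at most 1.6 rad. It stays where left (about 1.5 N to move it at the handle); the last 0.1 rad takes 3 to 5 N more to snap past the ball.
- keeper_hinge (a point): Point on the keeper bar's hinge axis, bed coordinates (0, 90, 61) mm; the post is 22 mm thick. The frame turns with the bar: bar along -y for 201 mm, z square to the bed. The steel bar is 14 mm wide, 56 to 66 mm above the bed. 90 mm from the hinge it carries the black date stamp (36 mm across the bar x 32 mm along it, 56 to 96 mm above the bed).
- stamp_hoop (a point): Middle of the top bar of the yellow wire guard hoop on the stamp (6 mm wire, uprights 28 mm apart): 22 mm up the slope from the plunger's axis when shut, 170 mm above the bed, so 50 mm higher than the raised plunger head. It overhangs a straight-down approach; come along the plunger's own leaning axis. Frame turns with the bar.
- keeper_handle (a point): Point to grip on the orange upright handle pin of the keeper bar: on the pin's axis, 170 mm from the hinge and 128 mm above the bed. The pin is 14 mm in diameter, stands from 66 to 144 mm above the bed along the bed's z, and is 64 mm from the stamp's near side.
- plunger (a joint): Travel of the red stamp plunger: 0 = up, 0.012 m = down at its stop. A spring pushes it up: 4 N at the top, 10 N at the stop.
- plunger_top (a point): Centre of the upper face of the stamp's red plunger head, a disc 28 mm in diameter and 8 mm thick; 120 mm above the bed when up. It moves down along the bed's -z when pressed. Frame turns with the keeper bar.
- parcel: Small brown carton, 88 mm (x) x 58 mm (y) x 50 mm high, about 0.25 kg, with a strip of tape along it and a white label on top. Starts on the table. Origin: centre of its underside; z up through the label.
- tape: Steel tape measure with yellow round side panels, standing on its flat base: 66 mm long (x), 34 mm thick (y), 62 mm high, about 0.28 kg. Origin: centre of its base. Starts standing on the cradle's bed, square to it, base against the slope and end close to the lower lip.
- tray: Fixed open plywood tray on the table, 170 mm (x) x 150 mm (y) outside, 35 mm high, walls and floor 6 mm. Origin: centre of its underside.
- mug: Clay mug, 80 mm wide, 95 mm high, handle on its +y side. Origin: centre of its underside. Bystander.
- tankard: Pewter tankard, 92 mm wide at the foot, 125 mm high, handle on its +y side. Origin: centre of its underside. Bystander.
- chock: Black rubber wheel chock, a stepped wedge 130 mm (x) x 80 mm (y) x 58 mm high. Origin: centre of its underside. Bystander.
Mind the look-alikes: they are no part of the job. What is meant by the parcel is not turquoise, and is the larger of those in its own colour.

How it is judged:
By the outcome, as a careful person would: the job done as asked, in the order asked, and still so for the second after the job is handed in, with the robot touching nothing.
It also fails if it takes over 72 s, if anything falls off the work surface, if the arm or the gripper's body presses on something with over 40 N, if the wrist force passes 120 N, or if a joint passes its speed limit or range.

### The arm

A 6-joint arm with a two-finger parallel gripper is mounted at the origin on the work surface. World frame = base frame: x ahead of the robot, y to its left, z up, the work surface at z = 0. Lengths are in m, angles in degrees, forces in N, time in s.
With the tool pointing down it reaches from about 0.275 to 0.85 m from the base axis. Payload 5.2 kg.
Tool frame: the origin (TCP) lies midway between the tips of the shut fingers; the grasp point (between the pads) lies 19 mm behind it (manip.grip_depth is the distance from the TCP to the grasp point, in m); z points along the fingers, y is the line along which they close (so a half turn about z gives the same grasp; the last joint's range is limited). The gripper opens to 85 mm and grips with 20 to 120 N. Pads are 22 mm wide; open, the fingers measure 114 mm over their backs; the gripper's body (76 mm by 85 mm) begins 54 mm behind the grasp point. The pads swing forward as they close: fully open they stand 13 mm farther back than shut.
Start: joints at [53.812, 14.817, 87.949, -0, 77.235, -11.62], TCP at [0.229, 0.5, 0.231] pointing down, gripper open.
Joint ranges: [-179.93, 179.93], [-52.35, 119.4], [10.71, 147.94], [-69.91, 249.91], [12.55, 155.21], [-178.61, 178.61]. Speed limits (degrees/s): [147.25, 147.25, 180, 180, 180, 180].

### API

Orientations are given as a 3x3 rotation matrix whose columns are the frame's x, y, z axes.
In Python, from plant import manip, get_image, ticket gives the robot as it stands.
- The arm moves only by the shell command python3 -m crank 'ROWS'. ROWS is a JSON object of lists of equal length, an entry for each row: "jaw": the closure, from -1 (fully open) to 1 (shut); "xyz": the shift along the world's x, y, z in units of 12 cm (1.0 is 12 cm), a list of three; "turn": the turn about the world's z in units of 180 degrees (1.0 is 180 degrees). In form: {"jaw": [jaw, ...], "xyz": [[tx, ty, tz], ...], "turn": [turn, ...]}. A call has 1 to 5 rows; each row is the pose to reach, as a shift and turn from the pose commanded when the call began, turning the shorter way round; what a row does not reach only later rows make up. A row lasts 1/12 s, in which the tool goes at most 41.7 mm and 7.16 degrees, less where a joint would pass 70% of its speed; a pose out of reach is approached as far as the arm can. A call with a number of a shift or a turn outside -1 to 1 is refused whole. A call with a gripper value outside its range is refused whole. The fingers move at their own pace and stop on an object; the grip force is fixed at half the most. Time passes only in rows, so rows that repeat a pose let the fingers close. It gives the time, the measured TCP pose, the force, the opening and the grip force at its end, in the units of the state.
- manip.get_obs(): the state, without advancing time (a new reading comes with each control period).
- get_image(name): name is "scene" or "top"; returns a dict with "img" (480x640x3 uint8, red, green, blue), "K" (3x3 intrinsics, pixels), "k1" (the pictures are not rectified: a ray, as slopes to the right and down, at radius r is drawn at 1 + k1 r^2 times it, then the intrinsics apply), "cam_to_world" (4x4, takes a point from camera to world coordinates). Camera axes: x right, y up, looking along -z (the intrinsics and any distortion apply to the point x, -y, -z); pixel columns grow to the right and rows downward; lengths in m; the calibration is good to about 2 mm. A picture is of the moment at which its call begins. There is no depth.
- ticket.sign_off(): hands the job in; it is judged then, once.
The state is a dict: "clock": time; "joints": joint angles; "joint_vel": joint speeds; "joint_efforts": joint torques, N m; "eef_pos": TCP position; "tcp_rot": TCP orientation; "contact_force": force on the tool from outside, world axes, zero at the start; "moment": the same for the moment, N m; "gripper_width": finger opening in m; "gripper_force": force on a finger pad.
Only numpy, scipy, OpenCV 4.12 (cv2) and the standard library are available. Lean on these libraries where they do the work, as an engineer would, in place of code of your own. Each camera call takes 0.05 s, during which the arm holds its last target. There are 200 camera calls.

## Working session

There is one attempt and no reset: what is moved stays moved. The work goes in short steps, Python scripts to look and compute and a shell command to move; the robot and the scene stay as the last step left them, time stands still between calls to the robot, and variables do not carry over. Pictures are saved under pics/ and viewed, at most 10 in all, crops included, and the job is handed in when it is done.

```bash
ls; mkdir -p pics; python3 - <<'E'
from plant import manip,get_image
import cv2,numpy as np
for n in("scene","top"):
    d=get_image(n);cv2.imwrite(f"pics/{n}0.png",d["img"][:,:,::-1]);print(n,d["K"],d["k1"],d["cam_to_world"])
o=manip.get_obs();print(o,manip.grip_depth)
E
```

```text
pics
scene [[532.67334909   0.         317.79740342]
 [  0.         532.67334909 232.57634083]
 [  0.           0.           1.        ]] -0.02608372663887509 [[ 0.66813551 -0.60341325  0.43530149  1.06889779]
 [ 0.74394879  0.53264856 -0.40351667 -0.49578336]
 [ 0.0116246   0.59344584  0.80478998  1.035042  ]
 [ 0.          0.          0.          1.        ]]
top [[445.37139145   0.         316.82199957]
 [  0.         445.37139145 241.25565905]
 [  0.           0.           1.        ]] -0.08537200765401393 [[-2.44638081e-02  9.96524544e-01 -7.96263454e-02  4.68857717e-01]
 [-9.99698289e-01 -2.45615353e-02 -2.47978889e-04 -3.08195408e-02]
 [-2.20286234e-03  7.95962547e-02  9.96824751e-01  1.17131309e+00]
 [ 0.00000000e+00  0.00000000e+00  0.00000000e+00  1.00000000e+00]]
{'clock': 0.1, 'joints': array([ 5.38125380e+01,  1.48565108e+01,  8.80053781e+01, -2.96240184e-03,
        7.72348935e+01, -1.16179912e+01]), 'joint_vel': array([ 0.02939031, -0.08516462, -0.15387437,  0.01254942,  0.03028107,
       -0.03706786]), 'joint_efforts': array([ 5.02688654e-04, -4.46973038e+01, -2.91247255e+01, -3.80014562e-04,
        6.31492672e-03, -7.83572000e-05]), 'eef_pos': array([0.22837834, 0.49981264, 0.23054042]), 'tcp_rot': array([[-9.09462418e-01,  4.15785035e-01, -9.56637161e-04],
       [ 4.15786034e-01,  9.09461397e-01, -1.39308454e-03],
       [ 2.90800864e-04, -1.66471441e-03, -9.99998572e-01]]), 'contact_force': array([0.27467154, 0.06217334, 0.2698156 ]), 'moment': array([ 0.02089693, -0.03111772, -0.00246964]), 'gripper_force': 0.0, 'gripper_width': 0.08547173880261337} 0.0187
```

View pics/scene0.png

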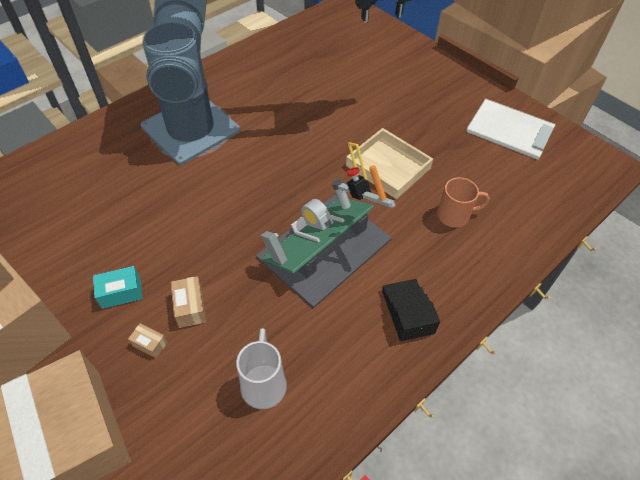

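View pics/top0.png

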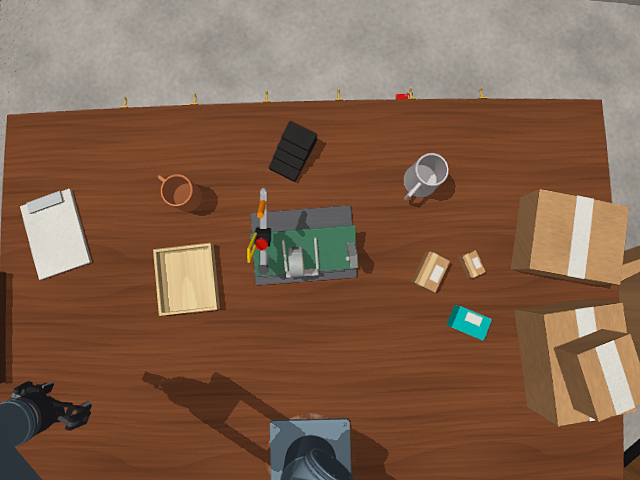

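Candidates for the parcel, top-view pixels: the brown carton (432,272), a smaller brown carton (473,264), a turquoise one (470,322), and big cartons (570,240), (570,365), (610,370). By size (about 88x58 mm) and colour, I choose (432,272). The tape is at (295,260), the tray at (187,280), and the bar is open with its red plunger at (261,243).

```bash
cat > h.py <<'E'
import numpy as np,cv2
from plant import manip,get_image
def rays(d,px):
    px=np.array(px,float).reshape(-1,1,2)
    n=cv2.undistortPoints(px,d["K"],np.array([d["k1"],0,0,0.])).reshape(-1,2)
    v=np.c_[n[:,0],-n[:,1],-np.ones(len(n))]@d["cam_to_world"][:3,:3].T
    return d["cam_to_world"][:3,3],v
def plane(d,px,z,n=(0,0,1)):   # n.p=z
    o,v=rays(d,px);n=np.array(n,float);return o+v*((z-o@n)/(v@n))[:,None]
def proj(d,p):
    p=np.atleast_2d(p);T=np.linalg.inv(d["cam_to_world"]);q=p@T[:3,:3].T+T[:3,3]
    q=q*[1,-1,-1];return cv2.projectPoints(q,np.zeros(3),np.zeros(3),d["K"],np.array([d["k1"],0,0,0.]))[0].reshape(-1,2)
def tri(d1,p1,d2,p2):
    A=[];b=[]
    for d,p in((d1,p1),(d2,p2)):
        o,v=rays(d,p);v=v[0]/np.linalg.norm(v[0]);M=np.eye(3)-np.outer(v,v);A.append(M);b.append(M@o)
    x,*_=np.linalg.lstsq(np.vstack(A),np.hstack(b),rcond=None)
    return x,[np.linalg.norm(a@x-c) for a,c in zip(A,b)]
def hsv(d):return cv2.cvtColor(d["img"],cv2.COLOR_RGB2HSV)
def blob(d,lo,hi,roi):
    m=cv2.inRange(hsv(d),np.array(lo),np.array(hi));k=np.zeros_like(m);x0,y0,x1,y1=roi;k[y0:y1,x0:x1]=m[y0:y1,x0:x1]
    c=max(cv2.findContours(k,cv2.RETR_EXTERNAL,cv2.CHAIN_APPROX_NONE)[0],key=cv2.contourArea)
    M=cv2.moments(c);return c,(M["m10"]/max(M["m00"],1e-9),M["m01"]/max(M["m00"],1e-9)),M["m00"]
E
python3 - <<'E'
from h import *
t=get_image("top");s=get_image("scene")
a=cv2.resize(t["img"][180:300,230:390],(800,600),interpolation=cv2.INTER_CUBIC)
b=cv2.resize(s["img"][130:310,240:480],(800,600),interpolation=cv2.INTER_CUBIC)
c=cv2.resize(t["img"][230:350,400:500],(400,480),interpolation=cv2.INTER_CUBIC)
g=cv2.resize(t["img"][370:450,0:100],(400,320),interpolation=cv2.INTER_CUBIC)
cv2.imwrite("pics/topc.png",a[:,:,::-1]);cv2.imwrite("pics/scenec.png",b[:,:,::-1])
z=np.zeros((480,800,3),np.uint8);z[:,:400]=c;z[:320,400:]=g;cv2.imwrite("pics/parc.png",z[:,:,::-1])
for n,d,lo,hi,roi in(("parcel",t,(8,60,100),(25,200,255),(410,245,455,298)),("small",t,(8,60,100),(25,200,255),(458,245,490,282)),("red_t",t,(0,200,100),(6,255,255),(240,225,280,260)),("red_s",s,(0,200,100),(6,255,255),(335,155,375,190)),("or_t",t,(8,200,150),(18,255,255),(250,195,275,225)),("or_s",s,(8,200,150),(18,255,255),(360,155,395,210))):
    c,m,A=blob(d,lo,hi,roi);print(n,np.round(m,1),A,np.round(cv2.minAreaRect(c),1) if 0 else cv2.minAreaRect(c))
E
```

```text
parcel [432. 271.] 2288.0 ((432.0, 271.0), (52.0, 44.0), 90.0)
small [473.5 263. ] 1116.0 ((473.5, 263.0), (36.0, 31.0), 90.0)
red_t [261.2 243.8] 89.0 ((261.5, 244.0), (10.0, 11.0), 90.0)
red_s [0. 0.] 0.0 ((352.0, 174.0), (0.0, 0.0), 0.0)
or_t [260.6 208.7] 67.0 ((260.9189453125, 208.48648071289062), (5.918363571166992, 17.426292419433594), 9.462322235107422)Traceback (most recent call last):
  File "<stdin>", line 10, in <module>
  File "h.py", line 22, in blob
    c=max(cv2.findContours(k,cv2.RETR_EXTERNAL,cv2.CHAIN_APPROX_NONE)[0],key=cv2.contourArea)
ValueError: max() iterable argument is empty
```

View pics/topc.png

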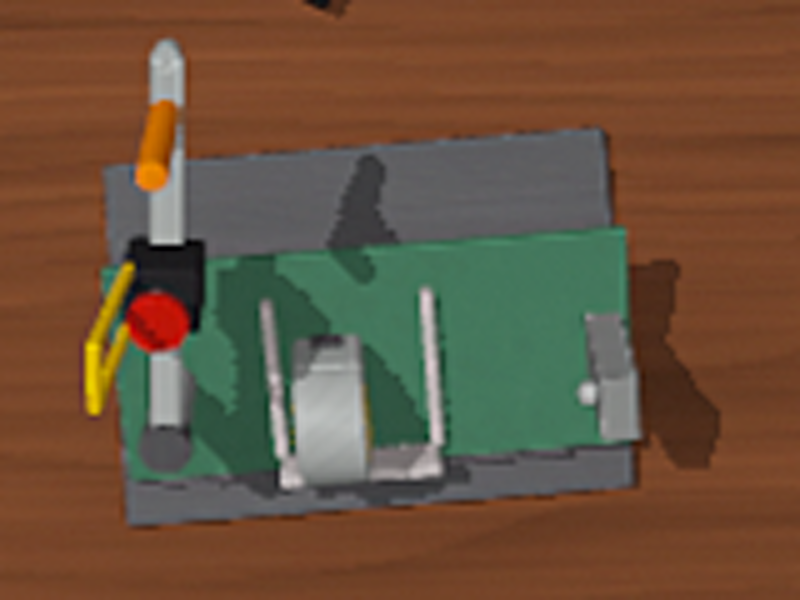

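View pics/scenec.png

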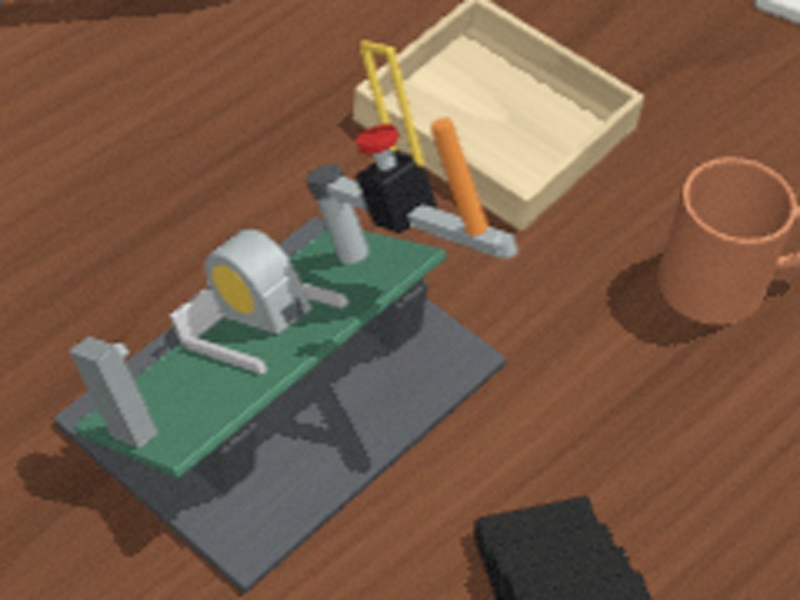

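View pics/parc.png

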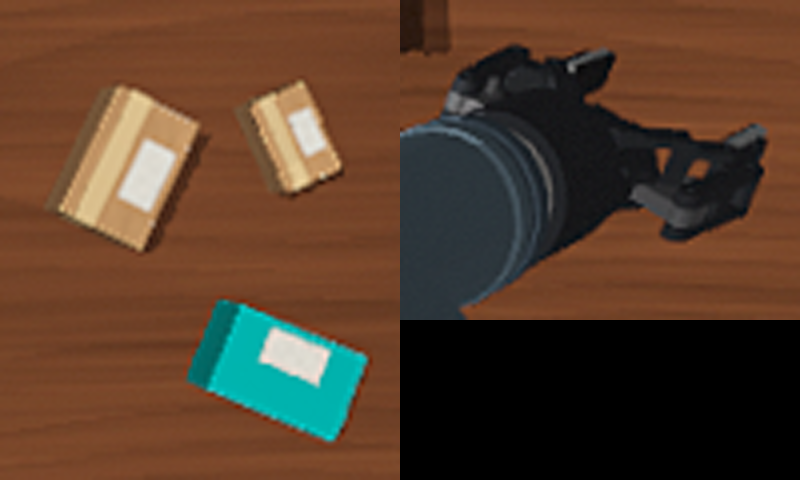

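The chosen brown carton at (432,272) has its label up and a tape strip along its length. Its top-face corners are about (430,251), (450,261), (436,292), (415,281). In the top crop (x5) the bed corners are near (102,265), (625,230), (630,440), (130,480), and the tape stands left of centre between the rails. The bar is open about 90°.

```bash
python3 - <<'E'
from h import *
t=get_image("top");s=get_image("scene")
T=lambda x,y:((x+.5)/5-.5+230,(y+.5)/5-.5+180)
S=lambda x,y:((x+.5)/3.3333-.5+240,(y+.5)/3.3333-.5+130)
P=lambda x,y:((x+.5)/4-.5+400,(y+.5)/4-.5+230)
np.set_printoptions(precision=4,suppress=True)
for n,a,b in(("plunger",(157,321),(378,137)),("hinge",(165,450),(325,177)),("catch",(620,408),(97,350)),("handle",(152,178),(441,124)),("nose",(166,45),(513,247)),("hoopL",(93,345),(366,43)),("hoopR",(94,412),(392,47))):
    print(n,*tri(t,T(*a),s,S(*b)))
g=[((102,267),.080),((625,230),.080),((630,441),.020),((130,481),.020)]
for p,z in g: print("bedcorner",plane(t,T(*p),z)[0])
c=np.array([plane(t,P(*p),.05)[0] for p in((120,85),(200,125),(145,250),(60,205))]);print("parcel",c,c.mean(0));
print([np.linalg.norm(c[i]-c[i-1]) for i in range(4)],np.degrees(np.arctan2(*(c[0]-c[3])[[1,0]])))
# tape arc edges at top, crop
for p in((300,420),(367,420)):print("tape edge z~.10",plane(t,T(*p),.105)[0])
m=cv2.inRange(hsv(t),np.array((15,40,120)),np.array((35,160,255)));m[:,:140]=0;m[:235]=0;m[325:]=0;m[:,230:]=0
c=max(cv2.findContours(m,0,1)[0],key=cv2.contourArea);r=cv2.boxPoints(cv2.minAreaRect(c));q=np.array([plane(t,x,.035)[0] for x in r]);print("tray",q,q.mean(0))
E
```

```text
plunger [0.5436 0.0916 0.197 ] [np.float64(0.0007691846683744224), np.float64(0.000769184668374832)]
hinge [0.489  0.1006 0.1058] [np.float64(0.00028808057247317706), np.float64(0.0002880805724737918)]
catch [ 0.5041 -0.1163  0.1126] [np.float64(0.0006429143517822804), np.float64(0.0006429143517823763)]
handle [0.5985 0.0853 0.257 ] [np.float64(0.0006457174162552225), np.float64(0.0006457174162547975)]
nose [0.6659 0.0859 0.2018] [np.float64(5.33536872742378e-05), np.float64(5.335368727333312e-05)]
hoopL [0.5249 0.1041 0.2599] [np.float64(0.008286403631543853), np.float64(0.008286403631543374)]
hoopR [0.509  0.1218 0.2306] [np.float64(0.008486236078192728), np.float64(0.008486236078192762)]
bedcorner [0.5805 0.1338 0.08  ]
bedcorner [ 0.5925 -0.1246  0.08  ]
bedcorner [ 0.4896 -0.129   0.02  ]
bedcorner [0.4752 0.1298 0.02  ]
parcel [[ 0.5269 -0.3157  0.05  ]
 [ 0.5003 -0.3659  0.05  ]
 [ 0.4225 -0.3273  0.05  ]
 [ 0.4523 -0.2744  0.05  ]] [ 0.4755 -0.3208  0.05  ]
[np.float64(0.08534387545440111), np.float64(0.0568366356582798), np.float64(0.08681665250578152), np.float64(0.06072584825976464)] -28.97559422441588
tape edge z~.10 [0.502  0.0359 0.105 ]
tape edge z~.10 [0.5012 0.0038 0.105 ]
tray [[0.5526 0.3974 0.035 ]
 [0.5637 0.2437 0.035 ]
 [0.3911 0.2282 0.035 ]
 [0.379  0.3801 0.035 ]] [0.4716 0.3123 0.035 ]
```

```bash
R='{"jaw":[-1,-1,-1,-1],"xyz":[[0.25,-1,0],[0.25,-1,0],[0.25,-1,0],[0.25,-1,0]],"turn":[0.159,0.159,0.159,0.159]}'; true
python3 -m crank '{"jaw":[-1,-1,-1,-1],"xyz":[[0.25,-1,0],[0.25,-1,0],[0.25,-1,0],[0.25,-1,0]],"turn":[0.159,0.159,0.159,0.159]}'
python3 -m crank '{"jaw":[-1,-1,-1],"xyz":[[0.25,-1,0],[0.25,-1,0],[0.25,-1,0]],"turn":[0,0,0]}'
python3 -m crank '{"jaw":[-1,-1,-1],"xyz":[[0.25,-1,0],[0.25,-1,0],[0.25,-1,0]],"turn":[0,0,0]}'
python3 -m crank '{"jaw":[-1,-1,-1,-1],"xyz":[[0.25,-1,0],[0.25,-1,0],[0.25,-1,0],[0.25,-1,0]],"turn":[0,0,0,0]}'
python3 - <<'E'
from h import *
np.set_printoptions(precision=4,suppress=True)
t=get_image("top");s=get_image("scene")
T=lambda x,y:((x+.5)/5-.5+230,(y+.5)/5-.5+180)
# green bed edges
m=cv2.inRange(hsv(t),np.array((65,60,40)),np.array((85,255,255)))
c=max(cv2.findContours(cv2.morphologyEx(m,cv2.MORPH_CLOSE,np.ones((9,9))),0,1)[0],key=cv2.contourArea)
print("bed px",cv2.convexHull(c).reshape(-1,2).tolist())
# rails: plane = bed plane raised 8mm
for n,p,z in(("rails up",(346,295),.072),("rails low",(359,450),.037)):print(n,plane(t,T(*p),z)[0])
for n,p,z in(("railL up",(271,300),.072),("railL low",(288,455),.037),("railR up",(421,290),.072),("railR low",(430,445),.037)):print(n,plane(t,T(*p),z)[0])
E
```

```text
clock: 0.63
eef_pos: [0.2588, 0.3758, 0.231]
tcp_rot: [[-0.999, -0.053, -0.0], [-0.053, 0.999, -0.003], [0.0, -0.003, -1.0]]
contact_force: [-0.4, -0.1, 0.2]
gripper_width: 0.0853
gripper_force: 0.0
clock: 0.88
eef_pos: [0.2884, 0.2588, 0.2313]
tcp_rot: [[-0.999, -0.051, 0.0], [-0.051, 0.999, -0.0], [-0.0, -0.0, -1.0]]
contact_force: [1.4, -0.6, -0.1]
gripper_width: 0.0853
gripper_force: 0.0
clock: 1.13
eef_pos: [0.3185, 0.1385, 0.2316]
tcp_rot: [[-0.999, -0.049, 0.001], [-0.049, 0.999, -0.0], [-0.001, -0.0, -1.0]]
contact_force: [1.0, -0.2, 0.2]
gripper_width: 0.0853
gripper_force: 0.0
clock: 1.47
eef_pos: [0.3507, 0.0131, 0.2318]
tcp_rot: [[-0.999, -0.039, 0.002], [-0.039, 0.999, -0.004], [-0.002, -0.004, -1.0]]
contact_force: [0.1, 0.1, 0.4]
gripper_width: 0.0853
gripper_force: 0.0
bed px [[353, 225], [354, 226], [355, 236], [355, 268], [330, 270], [279, 274], [265, 275], [256, 275], [255, 271], [254, 264], [250, 234], [252, 233], [273, 231], [309, 228], [349, 225]]
rails up [0.5644 0.0139 0.072 ]
rails low [0.4881 0.0104 0.037 ]
railL up [0.5628 0.0512 0.072 ]
railL low [0.4865 0.0466 0.037 ]
railR up [ 0.5659 -0.0233  0.072 ]
railR low [ 0.4898 -0.0257  0.037 ]
```

```bash
python3 -m crank '{"jaw":[-1,-1,-1,-1],"xyz":[[0.35,0,0],[0.7,0,0],[1,0,0],[1,0,0]],"turn":[0,0,0,0]}'
python3 -m crank '{"jaw":[-1,-1,-1,-1,-1],"xyz":[[0.27,0,-0.2],[0.27,0,-0.4],[0.27,0,-0.6],[0.27,0,-0.8],[0.27,0,-0.8]],"turn":[0,0,0,0,0]}'
python3 - <<'E'
from h import *
s=get_image("scene");t=get_image("top")
b=cv2.resize(s["img"][120:300,240:400],(533,600),interpolation=cv2.INTER_CUBIC)
cv2.imwrite("pics/a1.png",b[:,:,::-1])
print(manip.get_obs()["eef_pos"])
E
```

```text
clock: 1.9
eef_pos: [0.4741, 0.0217, 0.2305]
tcp_rot: [[-0.999, -0.051, 0.002], [-0.051, 0.999, 0.0], [-0.002, 0.0, -1.0]]
contact_force: [0.1, 1.2, 0.4]
gripper_width: 0.085
gripper_force: 0.0
clock: 2.32
eef_pos: [0.4969, 0.0231, 0.1308]
tcp_rot: [[-0.999, -0.052, -0.01], [-0.052, 0.999, 0.002], [0.009, 0.003, -1.0]]
contact_force: [-0.9, 0.4, -1.2]
gripper_width: 0.0853
gripper_force: 0.0
[0.49999209 0.02201641 0.13512803]
```

View pics/a1.png

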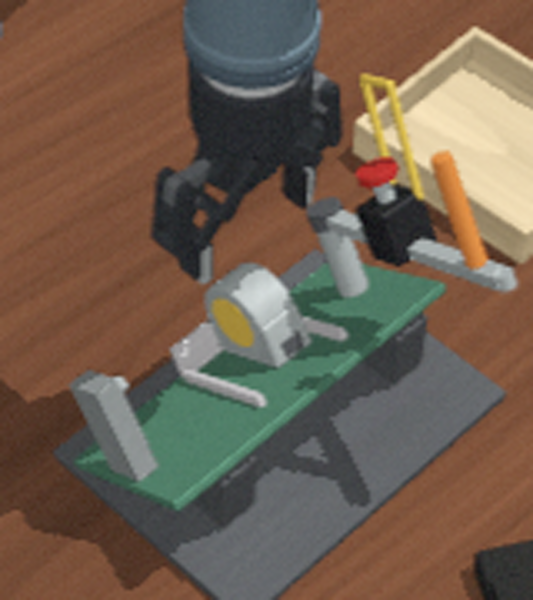

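The gripper is open above the tape (fingertips at crop (200,270) and (305,195)), clear of the hoop. Next: descend, grip and lift.

```bash
python3 -m crank '{"jaw":[-1,-1,-1,-1,-1],"xyz":[[0,-0.02,-0.2],[0,-0.02,-0.4],[0,-0.02,-0.58],[0,-0.02,-0.58],[0,-0.02,-0.58]],"turn":[0,0,0,0,0]}'
python3 -m crank '{"jaw":[0.5,1,1,1,1],"xyz":[[0,0,0],[0,0,0],[0,0,0],[0,0,0],[0,0,0]],"turn":[0,0,0,0,0]}'
python3 -m crank '{"jaw":[1,1,1,1,1],"xyz":[[0,0,0],[0,0,0],[0,0,0.15],[0,0,0.3],[0,0,0.3]],"turn":[0,0,0,0,0]}'
```

```text
clock: 2.83
eef_pos: [0.5013, 0.0183, 0.0668]
tcp_rot: [[-0.999, -0.049, 0.0], [-0.049, 0.999, -0.0], [-0.0, -0.0, -1.0]]
contact_force: [-0.3, -0.2, 0.4]
gripper_width: 0.085
gripper_force: 0.0
clock: 3.25
eef_pos: [0.5018, 0.0182, 0.067]
tcp_rot: [[-0.999, -0.048, 0.002], [-0.048, 0.999, 0.001], [-0.002, 0.0, -1.0]]
contact_force: [-0.1, 3.2, 8.7]
gripper_width: 0.0333
gripper_force: 60.3
clock: 3.67
eef_pos: [0.5029, 0.0174, 0.1044]
tcp_rot: [[-0.999, -0.049, 0.005], [-0.049, 0.999, -0.001], [-0.005, -0.001, -1.0]]
contact_force: [0.2, -0.2, -2.9]
gripper_width: 0.0333
gripper_force: 60.8
```

```bash
python3 -m crank '{"jaw":[1,1,1,1,1],"xyz":[[0,0,0.3],[-0.1,0,0.6],[-0.4,0,0.8],[-0.7,0,0.8],[-0.83,0.1,0.8]],"turn":[0,0,0,0,0]}'
python3 -m crank '{"jaw":[1,1,1],"xyz":[[0,0.34,0],[0,0.68,0],[0,1,0]],"turn":[0,0,0]}'
python3 -m crank '{"jaw":[1,1,1],"xyz":[[0,0.34,0],[0.1,0.67,0],[0.25,0.95,0]],"turn":[0,0,0]}'
python3 -m crank '{"jaw":[1,1,1,1,1],"xyz":[[0.25,0.2,0],[0.35,0.39,-0.2],[0.35,0.39,-0.5],[0.35,0.39,-0.8],[0.35,0.39,-0.8]],"turn":[0,0,0,0,0]}'
python3 - <<'E'
from h import *
s=get_image("scene")
b=cv2.resize(s["img"][60:240,290:450],(533,600),interpolation=cv2.INTER_CUBIC)
cv2.imwrite("pics/a2.png",b[:,:,::-1])
E
```

```text
clock: 4.08
eef_pos: [0.398, 0.0291, 0.1978]
tcp_rot: [[-0.999, -0.048, -0.001], [-0.048, 0.999, -0.001], [0.001, -0.001, -1.0]]
contact_force: [-0.4, 0.7, -4.1]
gripper_width: 0.0334
gripper_force: 61.4
clock: 4.33
eef_pos: [0.4007, 0.1508, 0.1973]
tcp_rot: [[-0.999, -0.046, 0.0], [-0.046, 0.999, 0.0], [-0.0, 0.0, -1.0]]
contact_force: [2.1, -0.7, -3.3]
gripper_width: 0.0334
gripper_force: 61.5
clock: 4.58
eef_pos: [0.4295, 0.2663, 0.1968]
tcp_rot: [[-0.999, -0.05, -0.002], [-0.05, 0.999, -0.0], [0.002, -0.0, -1.0]]
contact_force: [1.8, -1.0, -2.5]
gripper_width: 0.0333
gripper_force: 61.5
clock: 5.0
eef_pos: [0.4678, 0.3086, 0.0932]
tcp_rot: [[-0.999, -0.049, -0.015], [-0.049, 0.999, -0.006], [0.015, -0.005, -1.0]]
contact_force: [-1.9, -0.5, -4.3]
gripper_width: 0.0335
gripper_force: 61.5
```

View pics/a2.png

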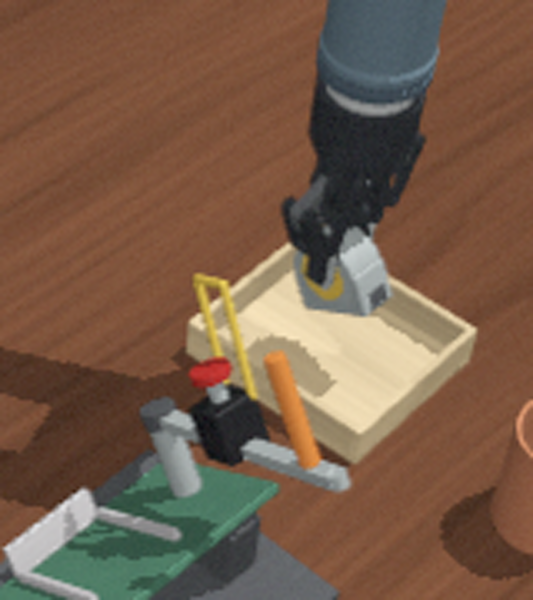

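The tape hangs over the tray (crop (340,280)), held tilted. Lower until it touches the floor, then release.

```bash
python3 -m crank '{"jaw":[1,1,1,1,1],"xyz":[[0,0,-0.1],[0,0,-0.2],[0,0,-0.3],[0,0,-0.38],[0,0,-0.38]],"turn":[0,0,0,0,0]}'
python3 -m crank '{"jaw":[1,1,1,1,1],"xyz":[[0,0,-0.04],[0,0,-0.08],[0,0,-0.11],[0,0,-0.11],[0,0,-0.11]],"turn":[0,0,0,0,0]}'
```

```text
clock: 5.47
eef_pos: [0.4732, 0.3102, 0.056]
tcp_rot: [[-0.999, -0.048, -0.001], [-0.048, 0.999, -0.0], [0.001, -0.0, -1.0]]
contact_force: [-0.9, 0.3, -4.0]
gripper_width: 0.0334
gripper_force: 61.7
clock: 5.88
eef_pos: [0.4748, 0.311, 0.045]
tcp_rot: [[-0.999, -0.049, 0.003], [-0.049, 0.999, 0.001], [-0.003, 0.001, -1.0]]
contact_force: [-0.7, -1.0, 6.6]
gripper_width: 0.0332
gripper_force: 63.5
```

```bash
python3 -m crank '{"jaw":[-0.2,-0.4,-0.7,-1,-1],"xyz":[[0,0,0],[0,0,0],[0,0,0],[0,0,0],[0,0,0]],"turn":[0,0,0,0,0]}'
python3 -m crank '{"jaw":[-1,-1,-1,-1,-1],"xyz":[[0,0,0.2],[0,0,0.5],[0,0,0.8],[0,0,1],[0,0,1]],"turn":[0,0,0,0,0]}'
python3 - <<'E'
from h import *
np.set_printoptions(precision=4,suppress=True)
s=get_image("scene");t=get_image("top")
b=cv2.resize(s["img"][60:330,150:450],(667,600),interpolation=cv2.INTER_CUBIC)
cv2.imwrite("pics/a3.png",b[:,:,::-1]);cv2.imwrite("pics/a3t_noview.png",t["img"][:,:,::-1])
b=cv2.resize(t["img"][210:300,240:365],(800,576),interpolation=cv2.INTER_CUBIC);cv2.imwrite("pics/a3t.png",b[:,:,::-1])
# parcel silhouette -> label centre, white
c,m,A=blob(t,(0,0,200),(180,50,255),(405,240,460,300));print("label",m,A,plane(t,m,.05))
m=cv2.inRange(hsv(t),np.array((8,50,110)),np.array((25,150,255)));k=np.zeros_like(m);k[245:300,408:458]=m[245:300,408:458];h=hsv(t)
print("brown vs wood px",h[275,436],h[262,425],h[300,420],h[285,409])
E
```

```text
clock: 6.3
eef_pos: [0.4735, 0.3106, 0.0429]
tcp_rot: [[-0.999, -0.049, 0.0], [-0.049, 0.999, 0.0], [-0.0, 0.0, -1.0]]
contact_force: [0.9, 0.2, 0.0]
gripper_width: 0.085
gripper_force: 0.0
clock: 6.72
eef_pos: [0.4767, 0.312, 0.169]
tcp_rot: [[-0.999, -0.049, 0.01], [-0.049, 0.999, 0.004], [-0.01, 0.004, -1.0]]
contact_force: [0.9, 1.0, 0.4]
gripper_width: 0.0855
gripper_force: 0.0
label (436.356, 273.416) 125.0 [[ 0.4695 -0.3305  0.05  ]]
brown vs wood px [ 23  15 225] [ 15 120 202] [ 10 164 121] [ 11 166 118]
```

View pics/a3.png

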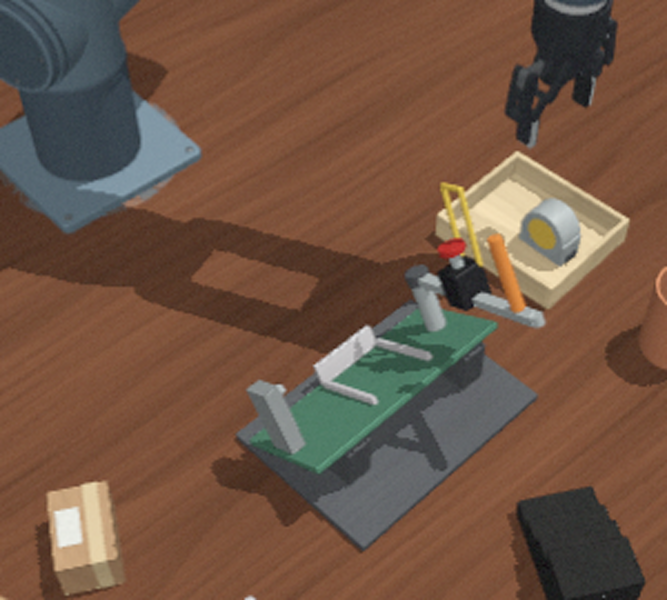

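View pics/a3t.png

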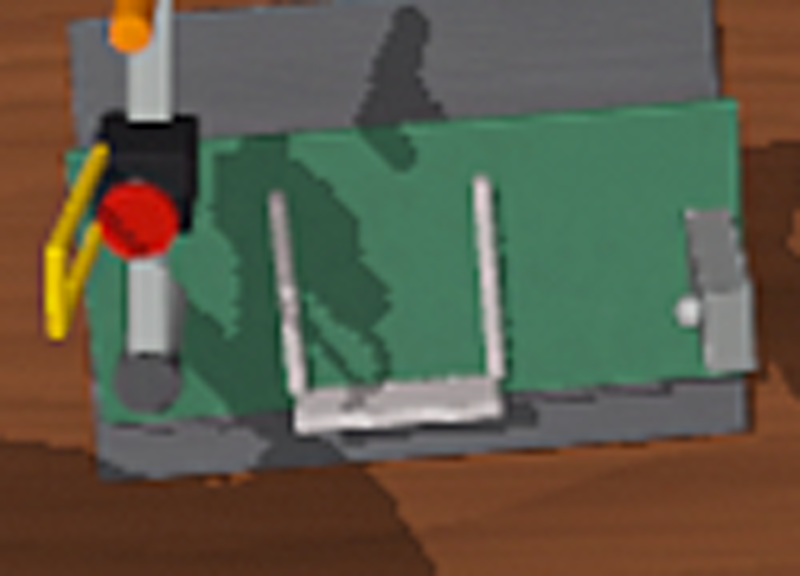

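The tape stands upright in the tray (scene crop (550,235)) and the cradle is empty. In the top crop (x6.4) the lip runs from (297,432) to (500,415), with its foot at (300,390)-(500,378). The rails are at x about 285 and 487, the hinge top at (149,382), and the catch top at (729,326). The tally is 9 pictures, so the last view is reserved.

```bash
python3 - <<'E'
from h import *
np.set_printoptions(precision=4,suppress=True)
t=get_image("top");s=get_image("scene")
T=lambda x,y:((x+.5)/6.4-.5+240,(y+.5)/6.4-.5+210)
S=lambda x,y:((x+.5)/2.2222-.5+150,(y+.5)/2.2222-.5+60)
for yaw in(3,4):
  c,q=np.cos(np.radians(yaw)),np.sin(np.radians(yaw));h=3**.5/2
  X=np.array([h*c,h*q,.5]);Y=np.array([-q,c,0]);Z=np.array([-.5*c,-.5*q,h])
  print("yaw",yaw)
  for n,p,b in(("lipfoot",(400,385),(-45,0,0)),("lipfootL",(301,392),(-45,40,0)),("lipfootR",(499,378),(-45,-40,0)),("lip outer top L",(297,433),(-51,40,25)),("lip outer top R",(501,416),(-51,-40,25)),("catch",(729,326),(4,-127,72)),("hinge",(149,382),(0,90,66)),("railL up in",(284,195),(34,37,8)),("railR up in",(475,180),(34,-37,8))):
    off=(X*b[0]+Y*b[1]+Z*b[2])/1000
    print(n,plane(t,T(*p),.05+off[2])[0]-off)
# parcel corners from label-independent mask: bright/unsaturated carton vs wood
h=hsv(t);m=((h[...,2]>140)&(h[...,0]<30)).astype(np.uint8)*255;k=np.zeros_like(m);k[244:300,408:458]=m[244:300,408:458]
c=max(cv2.findContours(k,0,1)[0],key=cv2.contourArea);r=cv2.boxPoints(cv2.minAreaRect(c));print(r.tolist());q=np.array([plane(t,x,.05)[0] for x in r]);print(q,q.mean(0),[np.linalg.norm(q[i]-q[i-1]) for i in range(4)])
for i in range(2):
  d=q[i+1]-q[i];print("edge",np.linalg.norm(d),np.degrees(np.arctan2(d[1],d[0])))
E
```

```text
yaw 3
lipfoot [0.5268 0.0111 0.05  ]
lipfootL [0.5271 0.0109 0.05  ]
lipfootR [0.5266 0.0113 0.05  ]
lip outer top L [0.5284 0.0124 0.05  ]
lip outer top R [0.5289 0.0118 0.05  ]
catch [0.5311 0.0121 0.05  ]
hinge [0.5276 0.0118 0.05  ]
railL up in [0.538  0.0124 0.05  ]
railR up in [0.5382 0.0123 0.05  ]
yaw 4
lipfoot [0.5268 0.0118 0.05  ]
lipfootL [0.5277 0.0116 0.05  ]
lipfootR [0.5258 0.012  0.05  ]
lip outer top L [0.529  0.0135 0.05  ]
lip outer top R [0.5282 0.0128 0.05  ]
catch [0.5289 0.0125 0.05  ]
hinge [0.5291 0.0125 0.05  ]
railL up in [0.5387 0.012  0.05  ]
railR up in [0.5375 0.0119 0.05  ]
[[413.821533203125, 282.5042419433594], [429.2322998046875, 249.75637817382812], [450.27764892578125, 259.6600646972656], [434.86688232421875, 292.4079284667969]]
[[ 0.4482 -0.2722  0.05  ]
 [ 0.5298 -0.3148  0.05  ]
 [ 0.5033 -0.3677  0.05  ]
 [ 0.4219 -0.3247  0.05  ]] [ 0.4758 -0.3198  0.05  ] [np.float64(0.05877347841213687), np.float64(0.09203945560090068), np.float64(0.05915991670590263), np.float64(0.0920952493435525)]
edge 0.09203945560090068 -27.61193233125518
edge 0.05915991670590263 -116.62910988797157
```

```bash
python3 -m crank '{"jaw":[-1,-1,-1,-1],"xyz":[[-0.34,0,0],[-0.6,-0.2,0],[-0.85,-0.5,0],[-0.88,-0.85,0]],"turn":[0,0,0,0]}'
python3 -m crank '{"jaw":[-1,-1,-1],"xyz":[[0,-0.34,0],[0,-0.68,0],[0,-1,0]],"turn":[0,0,0]}'
python3 -m crank '{"jaw":[-1,-1,-1],"xyz":[[0,-0.34,0],[0,-0.68,0],[0,-1,0]],"turn":[0,0,0]}'
python3 -m crank '{"jaw":[-1,-1,-1],"xyz":[[0,-0.34,0],[0,-0.68,0],[0,-1,0]],"turn":[-0.039,-0.078,-0.11]}'
python3 -m crank '{"jaw":[-1,-1,-1],"xyz":[[0,-0.34,0],[0.1,-0.68,0],[0.3,-0.9,0]],"turn":[-0.039,-0.062,-0.062]}'
python3 -m crank '{"jaw":[-1,-1,-1,-1,-1],"xyz":[[0.25,-0.2,0],[0.5,-0.4,0],[0.58,-0.52,0],[0.58,-0.52,-0.2],[0.58,-0.52,-0.2]],"turn":[0,0,0,0,0]}'
python3 - <<'E'
from plant import manip
print(manip.get_obs())
E
```

```text
clock: 7.25
eef_pos: [0.3627, 0.2134, 0.1604]
tcp_rot: [[-0.999, -0.053, -0.007], [-0.053, 0.999, -0.001], [0.007, -0.001, -1.0]]
contact_force: [0.9, -0.9, -0.5]
gripper_width: 0.0856
gripper_force: 0.0
clock: 7.5
eef_pos: [0.3667, 0.092, 0.1615]
tcp_rot: [[-0.999, -0.05, -0.003], [-0.05, 0.999, -0.0], [0.003, 0.0, -1.0]]
contact_force: [1.7, -0.6, -0.6]
gripper_width: 0.0855
gripper_force: 0.0
clock: 7.75
eef_pos: [0.3671, -0.0281, 0.1617]
tcp_rot: [[-0.999, -0.049, -0.002], [-0.049, 0.999, 0.001], [0.002, 0.001, -1.0]]
contact_force: [0.8, -0.8, 0.3]
gripper_width: 0.0855
gripper_force: 0.0
clock: 8.0
eef_pos: [0.3672, -0.1482, 0.1616]
tcp_rot: [[-0.954, 0.299, -0.002], [0.299, 0.954, 0.002], [0.003, 0.001, -1.0]]
contact_force: [1.3, 0.5, -0.0]
gripper_width: 0.0855
gripper_force: 0.0
clock: 8.25
eef_pos: [0.4022, -0.2574, 0.1612]
tcp_rot: [[-0.878, 0.479, -0.003], [0.479, 0.878, 0.002], [0.004, -0.0, -1.0]]
contact_force: [-0.0, -0.4, -0.1]
gripper_width: 0.0856
gripper_force: 0.0
clock: 8.67
eef_pos: [0.4722, -0.3156, 0.1331]
tcp_rot: [[-0.881, 0.473, -0.007], [0.473, 0.881, 0.
[... 188 characters left out ...]
-8.98320529e-04,
        6.61423811e+01, -1.06786468e+02]), 'joint_vel': array([ 0.53873596, -2.80389628,  1.01392616,  0.06274888,  4.99317225,
        0.06862994]), 'joint_efforts': array([-5.45170102e-01, -5.19875121e+01, -3.10793889e+01, -1.51580398e-02,
       -1.24743126e+00, -1.31663424e-02]), 'eef_pos': array([ 0.47221208, -0.31559936,  0.13314589]), 'tcp_rot': array([[-0.88111723,  0.47284689, -0.00694617],
       [ 0.47280455,  0.8811401 ,  0.00692721],
       [ 0.00939606,  0.00281951, -0.99995188]]), 'contact_force': array([-1.86943412,  1.16536976, -0.30156937]), 'moment': array([ 0.06348032,  0.05684028, -0.01039642]), 'gripper_force': 0.0, 'gripper_width': 0.08546205666050956}
```

```bash
python3 -m crank '{"jaw":[-1,-1,-1,-1,-1],"xyz":[[0.01,-0.02,-0.25],[0.01,-0.02,-0.5],[0.01,-0.02,-0.75],[0.01,-0.02,-0.85],[0.01,-0.02,-0.85]],"turn":[0,0,0,0,0]}'
python3 - <<'E'
from plant import manip,get_image
get_image("top");print(manip.get_obs()["eef_pos"])
E
```

```text
clock: 9.08
eef_pos: [0.4721, -0.316, 0.0327]
tcp_rot: [[-0.882, 0.472, -0.007], [0.472, 0.882, 0.007], [0.01, 0.003, -1.0]]
contact_force: [-0.5, 0.3, -0.2]
gripper_width: 0.0851
gripper_force: 0.0
[ 0.47338385 -0.31723159  0.03478552]
```

```bash
python3 -m crank '{"jaw":[-1,-1,-1,-1,-1],"xyz":[[0.02,-0.02,-0.1],[0.02,-0.02,-0.18],[0.02,-0.02,-0.18],[0.02,-0.02,-0.18],[0.02,-0.02,-0.18]],"turn":[0,0,0,0,0]}'
python3 -m crank '{"jaw":[0,1,1,1,1],"xyz":[[0,0,0],[0,0,0],[0,0,0],[0,0,0],[0,0,0]],"turn":[0,0,0,0,0]}'
python3 -m crank '{"jaw":[1,1,1,1,1],"xyz":[[0,0,0],[0,0,0.2],[0,0,0.5],[0,0,0.8],[0,0,0.8]],"turn":[0,0,0,0,0]}'
```

```text
clock: 9.55
eef_pos: [0.478, -0.322, 0.0157]
tcp_rot: [[-0.882, 0.472, 0.0], [0.472, 0.882, -0.0], [-0.001, -0.0, -1.0]]
contact_force: [-0.2, 0.4, 0.2]
gripper_width: 0.0853
gripper_force: 0.0
clock: 9.97
eef_pos: [0.4782, -0.3221, 0.0161]
tcp_rot: [[-0.881, 0.472, 0.001], [0.472, 0.881, -0.001], [-0.001, -0.0, -1.0]]
contact_force: [-0.3, 0.4, 5.2]
gripper_width: 0.0569
gripper_force: 65.7
clock: 10.38
eef_pos: [0.4808, -0.3247, 0.118]
tcp_rot: [[-0.882, 0.472, 0.008], [0.472, 0.882, -0.008], [-0.011, -0.003, -1.0]]
contact_force: [1.6, -0.8, -2.3]
gripper_width: 0.0573
gripper_force: 65.6
```

```bash
python3 -m crank '{"jaw":[1,1,1,1,1],"xyz":[[0,0,0.2],[0,0,0.4],[0,0.2,0.58],[0,0.5,0.58],[0,0.8,0.58]],"turn":[0,0.035,0.07,0.105,0.14]}'
python3 -m crank '{"jaw":[1,1,1,1],"xyz":[[0,0.3,0],[0.1,0.6,0],[0.2,0.9,0],[0.3,0.95,0]],"turn":[0.035,0.035,0.035,0.035]}'
python3 -m crank '{"jaw":[1,1,1,1,1],"xyz":[[0.1,0.25,0],[0.1,0.5,0],[0.1,0.75,0],[0.1,0.95,0],[0.1,1,0]],"turn":[0,0,0,0,0]}'
python3 - <<'E'
from plant import manip,get_image
get_image("top");o=manip.get_obs();print(o["eef_pos"],o["tcp_rot"][:,1])
E
```

```text
clock: 10.8
eef_pos: [0.4781, -0.226, 0.1817]
tcp_rot: [[-0.999, 0.049, 0.002], [0.049, 0.999, -0.002], [-0.002, -0.001, -1.0]]
contact_force: [0.2, 1.3, -2.0]
gripper_width: 0.0573
gripper_force: 65.5
clock: 11.13
eef_pos: [0.5126, -0.1061, 0.1801]
tcp_rot: [[-0.998, -0.061, -0.002], [-0.061, 0.998, 0.004], [0.002, 0.004, -1.0]]
contact_force: [0.1, 0.2, -2.5]
gripper_width: 0.0572
gripper_force: 65.6
clock: 11.55
eef_pos: [0.5249, 0.0116, 0.1799]
tcp_rot: [[-0.998, -0.061, -0.002], [-0.061, 0.998, 0.002], [0.002, 0.002, -1.0]]
contact_force: [0.2, -0.4, -2.3]
gripper_width: 0.0572
gripper_force: 65.7
[0.52511216 0.01096438 0.18003389] [-0.06111486  0.99812992  0.00128194]
```

```bash
python3 -m crank '{"jaw":[1,1,1,1,1],"xyz":[[0.03,0,-0.2],[0.03,0,-0.4],[0.03,0,-0.6],[0.03,0,-0.68],[0.03,0,-0.68]],"turn":[0,0,0,0,0]}'
python3 -m crank '{"jaw":[1,1,1,1],"xyz":[[0,0,-0.04],[0,0,-0.08],[0,0,-0.08],[0,0,-0.08]],"turn":[0,0,0,0]}'
```

```text
clock: 12.02
eef_pos: [0.5273, 0.0075, 0.0965]
tcp_rot: [[-0.998, -0.057, -0.006], [-0.057, 0.998, 0.001], [0.006, 0.001, -1.0]]
contact_force: [-0.1, -0.5, -2.9]
gripper_width: 0.0572
gripper_force: 65.6
clock: 12.35
eef_pos: [0.53, 0.0079, 0.0905]
tcp_rot: [[-0.998, -0.058, 0.002], [-0.058, 0.998, -0.0], [-0.002, -0.0, -1.0]]
contact_force: [-0.2, -0.4, -2.5]
gripper_width: 0.0571
gripper_force: 66.0
```

```bash
python3 -m crank '{"jaw":[1,1,1,1],"xyz":[[0,0.03,-0.04],[-0.02,0.03,-0.08],[-0.03,0.03,-0.08],[-0.03,0.03,-0.08]],"turn":[0,0,0,0]}'
python3 -m crank '{"jaw":[1,1,1,1],"xyz":[[-0.02,0,-0.04],[-0.05,0,-0.08],[-0.05,0,-0.08],[-0.05,0,-0.08]],"turn":[0,0,0,0]}'
```

```text
clock: 12.68
eef_pos: [0.5265, 0.0095, 0.083]
tcp_rot: [[-0.998, -0.058, 0.003], [-0.058, 0.998, -0.004], [-0.003, -0.004, -1.0]]
contact_force: [-7.8, -8.8, 14.4]
gripper_width: 0.0569
gripper_force: 71.1
clock: 13.02
eef_pos: [0.5211, 0.01, 0.0732]
tcp_rot: [[-0.998, -0.058, 0.004], [-0.058, 0.998, -0.003], [-0.004, -0.004, -1.0]]
contact_force: [-5.1, -7.0, 11.9]
gripper_width: 0.0571
gripper_force: 75.6
```

```bash
python3 -m crank '{"jaw":[1,1,1,1],"xyz":[[-0.03,0,-0.04],[-0.06,0,-0.07],[-0.08,0,-0.08],[-0.08,0,-0.08]],"turn":[0,0,0,0]}'
python3 - <<'E'
from h import *
s=get_image("scene");t=get_image("top")
b=cv2.resize(s["img"][120:300,230:400],(567,600),interpolation=cv2.INTER_CUBIC);cv2.imwrite("pics/a4_unviewed.png",b[:,:,::-1])
o=manip.get_obs();print(o["eef_pos"],o["contact_force"],o["moment"])
np.set_printoptions(precision=4,suppress=True)
# label/carton in scene: list brown carton extents near cradle
h=hsv(s);m=((h[...,2]>130)&(h[...,0]>8)&(h[...,0]<28)&(h[...,1]>40)&(h[...,1]<150)).astype(np.uint8)*255
k=np.zeros_like(m);k[185:270,285:350]=m[185:270,285:350]
c=max(cv2.findContours(k,0,1)[0],key=cv2.contourArea);print(cv2.contourArea(c),cv2.approxPolyDP(c,2,True).reshape(-1,2).tolist())
E
```

```text
clock: 13.35
eef_pos: [0.514, 0.0109, 0.0642]
tcp_rot: [[-0.998, -0.058, 0.01], [-0.058, 0.998, -0.002], [-0.01, -0.003, -1.0]]
contact_force: [0.8, -0.7, 9.4]
gripper_width: 0.0573
gripper_force: 78.3
[0.51400684 0.01091368 0.06419683] [-0.13657578 -1.36003534 11.03669621] [-0.18055739 -0.61639541 -0.0386685 ]
574.0 [[318, 203], [315, 207], [317, 212], [310, 218], [316, 222], [323, 237], [339, 224], [334, 207]]
```

```bash
python3 -m crank '{"jaw":[0,-0.3,-0.6,-0.8,-0.8],"xyz":[[0,0,0],[0,0,0],[0,0,0],[0,0,0],[0,0,0]],"turn":[0,0,0,0,0]}'
python3 -m crank '{"jaw":[-0.8,-0.8,-0.8,-0.8,-0.8],"xyz":[[0,0,0.2],[0,0,0.5],[0,0,0.8],[0,0,1],[0,0,1]],"turn":[0,0,0,0,0]}'
python3 -m crank '{"jaw":[-0.8,-0.8,-0.8,-0.8,-0.8],"xyz":[[-0.3,0,0],[-0.6,0,0],[-0.9,0,0],[-1,0,0],[-1,0,0]],"turn":[0,0,0,0,0]}'
python3 - <<'E'
from h import *
s=get_image("scene");t=get_image("top")
a=cv2.resize(s["img"][150:290,240:410],(486,400),interpolation=cv2.INTER_CUBIC)
b=cv2.resize(t["img"][190:300,240:365],(454,400),interpolation=cv2.INTER_CUBIC)
c=np.hstack([a,b])[:,:];c=cv2.resize(c,(800,int(400*800/c.shape[1])));cv2.imwrite("pics/a5.png",c[:,:,::-1]);cv2.imwrite("pics/a5t_full.png",t["img"][:,:,::-1])
np.set_printoptions(precision=1,suppress=True)
y=np.radians(3.4);cc,q=np.cos(y),np.sin(y);h=3**.5/2
R=np.array([[h*cc,-q,-.5*cc],[h*q,cc,-.5*q],[.5,0,h]]);O=np.array([.528,.012,.05])
B=lambda p:O+np.array(p)/1000@R.T
pts=[(43,29,50),(43,-29,50),(-45,-29,50),(-45,29,50)]
print("pred top-face px: top",proj(t,B(pts)).tolist(),"scene",proj(s,B(pts)).tolist())
for d,n,roi in((t,"top",(280,225,330,285)),(s,"scene",(290,185,350,260))):
    hh=hsv(d);m=((hh[...,2]>120)&(hh[...,0]>8)&(hh[...,0]<28)&(hh[...,1]<150)).astype(np.uint8)*255
    k=np.zeros_like(m);x0,y0,x1,y1=roi;k[y0:y1,x0:x1]=m[y0:y1,x0:x1];k=cv2.morphologyEx(k,cv2.MORPH_OPEN,np.ones((3,3)))
    c=max(cv2.findContours(k,0,1)[0],key=cv2.contourArea);c=cv2.convexHull(c);print(n,cv2.contourArea(c),cv2.approxPolyDP(c,2,True).reshape(-1,2).tolist())
    P=plane(d,cv2.approxPolyDP(c,2,True).reshape(-1,2),O@R[:,2]+.05,R[:,2]);print("bed mm if on top plane",((P-O)@R*1000))
E
```

```text
clock: 13.87
eef_pos: [0.5103, 0.0119, 0.0613]
tcp_rot: [[-0.998, -0.058, 0.001], [-0.058, 0.998, -0.0], [-0.001, -0.0, -1.0]]
contact_force: [1.0, 0.1, 0.0]
gripper_width: 0.0769
gripper_force: 0.0
clock: 14.28
eef_pos: [0.5133, 0.0114, 0.1864]
tcp_rot: [[-0.998, -0.058, 0.01], [-0.058, 0.998, -0.002], [-0.01, -0.002, -1.0]]
contact_force: [0.7, 0.3, 0.1]
gripper_width: 0.0772
gripper_force: 0.0
clock: 14.7
eef_pos: [0.3867, 0.0125, 0.1801]
tcp_rot: [[-0.998, -0.058, -0.003], [-0.058, 0.998, 0.001], [0.003, 0.001, -1.0]]
contact_force: [0.3, -0.4, 0.7]
gripper_width: 0.0765
gripper_force: 0.0
pred top-face px: top [[286.6099104236928, 248.18417913451935], [310.91214068276645, 246.1455297721459], [313.74738885836007, 278.1173991719289], [290.29519409020196, 280.0806836889079]] scene [[333.37908659988597, 205.5883425185741], [315.0459083443173, 220.07852060966525], [291.511355473432, 213.2296823265819], [309.3360776079074, 199.64481394745178]]
top 958.5 [[310, 238], [313, 278], [290, 279], [287, 245], [291, 239]]
bed mm if on top plane [[ 64.5 -28.6  50. ]
 [-44.5 -27.2  50. ]
 [-41.9  29.4  50. ]
 [ 51.3  27.2  50. ]
 [ 66.   16.2  50. ]]
scene 1996.5 [[331, 185], [338, 219], [335, 228], [321, 237], [300, 230], [290, 222], [290, 199], [313, 185]]
bed mm if on top plane [[ -37.7   96.    50. ]
 [  97.3   -7.4   50. ]
 [ 116.6  -34.8   50. ]
 [ 109.6  -70.    50. ]
 [  36.6  -69.5   50. ]
 [ -17.2  -56.1   50. ]
 [-105.8   15.    50. ]
 [ -92.5   82.6   50. ]]
```

The masks put the parcel's lower corners at bed (-44.5,-27) and (-42,29) mm against -45, ±29 expected, so it is flat and home to within about 2 mm. I'll seat it with a light push on its uphill end.

```bash
python3 -m crank '{"jaw":[0,1,1,1,1],"xyz":[[0.3,0,0.1],[0.6,0,0.1],[0.9,0,0.1],[1,0,0.1],[1,0,0.1]],"turn":[0,0,0,0,0]}'
python3 -m crank '{"jaw":[1,1,1,1,1],"xyz":[[0.3,0,0],[0.6,0,0],[0.68,0,-0.2],[0.68,0,-0.5],[0.68,0,-0.68]],"turn":[0,0,0,0,0]}'
python3 -m crank '{"jaw":[1,1,1],"xyz":[[0,0,-0.04],[0,0,-0.04],[0,0,-0.04]],"turn":[0,0,0]}'
```

```text
clock: 15.22
eef_pos: [0.5148, 0.0114, 0.1921]
tcp_rot: [[-0.998, -0.058, 0.002], [-0.058, 0.998, -0.0], [-0.002, -0.0, -1.0]]
contact_force: [-0.2, 0.5, 0.4]
gripper_width: 0.0161
gripper_force: 0.0
clock: 15.63
eef_pos: [0.5916, 0.012, 0.1079]
tcp_rot: [[-0.998, -0.058, -0.003], [-0.058, 0.998, 0.0], [0.003, 0.001, -1.0]]
contact_force: [-2.1, 0.1, -0.7]
gripper_width: -0.0
gripper_force: 0.0
clock: 15.88
eef_pos: [0.5924, 0.0117, 0.1072]
tcp_rot: [[-0.998, -0.058, 0.001], [-0.058, 0.998, -0.0], [-0.001, -0.0, -1.0]]
contact_force: [0.1, 0.4, 0.8]
gripper_width: -0.0001
gripper_force: 0.0
```

```bash
python3 -m crank '{"jaw":[1,1,1,1],"xyz":[[-0.06,0,-0.06],[-0.12,0,-0.12],[-0.12,0,-0.13],[-0.12,0,-0.13]],"turn":[0,0,0,0]}'
python3 -m crank '{"jaw":[1,1,1,1,1],"xyz":[[-0.02,0,-0.01],[-0.04,0,-0.02],[-0.06,0,-0.03],[-0.07,0,-0.03],[-0.07,0,-0.03]],"turn":[0,0,0,0,0]}'
```

```text
clock: 16.22
eef_pos: [0.5782, 0.0117, 0.0925]
tcp_rot: [[-0.998, -0.058, 0.003], [-0.058, 0.998, -0.0], [-0.002, -0.001, -1.0]]
contact_force: [-0.8, 0.6, 0.7]
gripper_width: -0.0
gripper_force: 0.0
clock: 16.63
eef_pos: [0.5687, 0.0118, 0.0873]
tcp_rot: [[-0.998, -0.058, -0.0], [-0.058, 0.998, 0.0], [0.0, 0.0, -1.0]]
contact_force: [-0.1, -0.2, -0.1]
gripper_width: 0.0
gripper_force: 0.0
```

```bash
python3 -m crank '{"jaw":[1,1,1,1],"xyz":[[-0.02,0,-0.01],[-0.03,0,-0.01],[-0.03,0,-0.01],[-0.03,0,-0.01]],"turn":[0,0,0,0]}'
python3 -m crank '{"jaw":[1,1,1,1],"xyz":[[-0.02,0,-0.01],[-0.03,0,-0.01],[-0.03,0,-0.01],[-0.03,0,-0.01]],"turn":[0,0,0,0]}'
```

```text
clock: 16.97
eef_pos: [0.5665, 0.0117, 0.0866]
tcp_rot: [[-0.998, -0.058, 0.002], [-0.058, 0.998, -0.0], [-0.002, -0.0, -1.0]]
contact_force: [2.7, -0.1, 0.6]
gripper_width: -0.0003
gripper_force: 1.9
clock: 17.3
eef_pos: [0.5661, 0.0115, 0.087]
tcp_rot: [[-0.998, -0.058, 0.01], [-0.058, 0.998, -0.001], [-0.009, -0.001, -1.0]]
contact_force: [9.6, 1.7, 4.3]
gripper_width: -0.0002
gripper_force: 5.1
```

Contact builds at x≈0.566, which matches a parcel fully home. Next is the keeper handle: the earlier triangulation gives r = 170 mm, height 142 mm, θ ≈ 83°, all consistent with the data given.

```bash
python3 -m crank '{"jaw":[1,1,1,1,1],"xyz":[[0.08,0,0.05],[0.16,0,0.3],[0.2,0,0.6],[0.3,0,0.9],[0.34,0,1]],"turn":[0,0,0,0,0]}'
python3 -m crank '{"jaw":[1,0.2,0,0,0],"xyz":[[0,0,0.3],[0,0,0.6],[0,0.2,0.85],[0,0.5,0.85],[0,0.62,0.85]],"turn":[0,0,0,0,0]}'
python3 -m crank '{"jaw":[0,0,0],"xyz":[[0,0,0],[0,0,0],[0,0,0]],"turn":[0,0,0]}'
python3 - <<'E'
from h import *
np.set_printoptions(precision=4,suppress=True)
s=get_image("scene");t=get_image("top");print(manip.get_obs()["eef_pos"])
c,m,A=blob(s,(5,170,110),(20,255,255),(355,150,400,215));print("scene orange",m,A,cv2.boxPoints(cv2.minAreaRect(c)).tolist())
c,m,A=blob(t,(5,170,110),(20,255,255),(245,190,280,230));print("top orange",m,A,cv2.boxPoints(cv2.minAreaRect(c)).tolist())
P=np.array([.5985,.0853,.257]);D=np.array([.5,.03,-.866]);print(proj(s,[P,P+D*.078]),proj(t,[P,P+D*.078]))
E
```

```text
clock: 17.72
eef_pos: [0.605, 0.0115, 0.2103]
tcp_rot: [[-0.998, -0.058, 0.007], [-0.058, 0.998, -0.001], [-0.006, -0.002, -1.0]]
contact_force: [1.2, 1.4, 0.5]
gripper_width: -0.0002
gripper_force: 0.0
clock: 18.13
eef_pos: [0.6025, 0.0892, 0.3092]
tcp_rot: [[-0.998, -0.059, 0.003], [-0.059, 0.998, 0.002], [-0.003, 0.002, -1.0]]
contact_force: [0.3, 1.0, -0.9]
gripper_width: 0.0426
gripper_force: 0.0
clock: 18.38
eef_pos: [0.6018, 0.0856, 0.3055]
tcp_rot: [[-0.998, -0.058, -0.003], [-0.058, 0.998, -0.001], [0.003, -0.001, -1.0]]
contact_force: [0.4, -0.3, -0.2]
gripper_width: 0.0427
gripper_force: 0.0
[0.6022 0.0851 0.3058]
scene orange (377.5679012345679, 183.58024691358025) 162.0 [[367.95892333984375, 167.89044189453125], [374.09588623046875, 165.58908081054688], [386.3013916015625, 198.13702392578125], [380.1644287109375, 200.43838500976562]]
top orange (272.0, 192.5) 2.0 [[270.5384216308594, 191.30767822265625], [271.4615173339844, 190.69229125976562], [273.9230651855469, 194.38461303710938], [272.9999694824219, 195.0]]
[[372.2392 166.8081]
 [383.3879 199.1679]] [[260.2683 215.4182]
 [262.8872 202.2811]]
```

```bash
python3 -m crank '{"jaw":[0,0,0,0,0],"xyz":[[0.03,0,-0.2],[0.03,0,-0.4],[0.03,0,-0.6],[0.03,0,-0.66],[0.03,0,-0.66]],"turn":[0,0,0,0,0]}'
python3 -m crank '{"jaw":[0.4,0.8,1,1,1],"xyz":[[0,0,0],[0,0,0],[0,0,0],[0,0,0],[0,0,0]],"turn":[0,0,0,0,0]}'
python3 - <<'E'
from plant import manip
print(manip.get_obs()["eef_pos"])
E
```

```text
clock: 18.9
eef_pos: [0.6046, 0.0853, 0.2249]
tcp_rot: [[-0.998, -0.057, -0.006], [-0.057, 0.998, 0.0], [0.006, 0.0, -1.0]]
contact_force: [-0.8, -0.2, 0.6]
gripper_width: 0.0427
gripper_force: 0.0
clock: 19.32
eef_pos: [0.6072, 0.0859, 0.2297]
tcp_rot: [[-0.998, -0.058, 0.004], [-0.058, 0.998, -0.001], [-0.004, -0.001, -1.0]]
contact_force: [0.5, -1.5, 5.9]
gripper_width: 0.0118
gripper_force: 58.8
[0.60723633 0.08589307 0.22971087]
```

```bash
python3 - <<'E'
import numpy as np
y=np.radians(3.4);c,q=np.cos(y),np.sin(y);h=3**.5/2
X=np.array([h*c,h*q,.5]);Y=np.array([-q,c,0])
t0=np.radians(82.9);f=lambda t:(X*(np.sin(t)-np.sin(t0))-Y*(np.cos(t)-np.cos(t0)))*.170/.12
A=np.radians([82.9,66,49,32,16,6,0,-2])
F=[f(a) for a in A]
for i in range(len(A)-1):
    print("call",np.degrees(A[i]),"->",np.degrees(A[i+1]))
    for k in(1,2,3,4): print(np.round(f(A[i]+(A[i+1]-A[i])*k/4)-F[i],3).tolist())
print("final grasp pt",np.array([.6065,.0858,.243])+F[6]*.12)
E
```

```text
call 82.9 -> 66.0
[-0.008, -0.104, -0.008]
[-0.023, -0.206, -0.02]
[-0.045, -0.307, -0.036]
[-0.073, -0.406, -0.056]
call 66.0 -> 49.0
[-0.034, -0.097, -0.023]
[-0.075, -0.19, -0.05]
[-0.121, -0.279, -0.08]
[-0.174, -0.364, -0.113]
call 49.0 -> 32.0
[-0.058, -0.08, -0.036]
[-0.12, -0.155, -0.075]
[-0.187, -0.225, -0.116]
[-0.259, -0.288, -0.159]
call 32.0 -> 16.0
[-0.071, -0.054, -0.043]
[-0.145, -0.102, -0.087]
[-0.222, -0.143, -0.133]
[-0.302, -0.179, -0.18]
call 16.0 -> 6.000000000000001
[-0.051, -0.019, -0.03]
[-0.102, -0.035, -0.06]
[-0.154, -0.049, -0.091]
[-0.207, -0.059, -0.121]
call 6.000000000000001 -> 0.0
[-0.032, -0.005, -0.018]
[-0.064, -0.01, -0.037]
[-0.096, -0.013, -0.055]
[-0.128, -0.015, -0.074]
call 0.0 -> -2.0
[-0.011, -0.001, -0.006]
[-0.021, -0.001, -0.012]
[-0.032, -0.001, -0.019]
[-0.043, -0.002, -0.025]
final grasp pt [ 0.46949768 -0.07158989  0.15865179]
```

```bash
python3 -m crank '{"jaw":[1,1,1,1],"xyz":[[-0.01,-0.1,-0.01],[-0.02,-0.21,-0.02],[-0.045,-0.31,-0.035],[-0.075,-0.405,-0.055]],"turn":[0,0,0,0]}'
python3 -m crank '{"jaw":[1,1,1,1],"xyz":[[-0.035,-0.1,-0.025],[-0.075,-0.19,-0.05],[-0.12,-0.28,-0.08],[-0.175,-0.365,-0.115]],"turn":[0,0,0,0]}'
```

```text
clock: 19.65
eef_pos: [0.598, 0.0372, 0.2225]
tcp_rot: [[-0.998, -0.058, 0.003], [-0.058, 0.998, 0.001], [-0.003, 0.0, -1.0]]
contact_force: [1.7, 2.7, 7.1]
gripper_width: 0.0125
gripper_force: 60.4
clock: 19.98
eef_pos: [0.5751, -0.0065, 0.2079]
tcp_rot: [[-0.998, -0.058, -0.001], [-0.058, 0.998, 0.001], [0.001, 0.001, -1.0]]
contact_force: [-4.2, 0.2, 7.6]
gripper_width: 0.0121
gripper_force: 62.2
```

```bash
python3 -m crank '{"jaw":[1,1,1,1],"xyz":[[-0.06,-0.08,-0.035],[-0.12,-0.155,-0.075],[-0.185,-0.225,-0.115],[-0.26,-0.29,-0.16]],"turn":[0,0,0,0]}'
python3 -m crank '{"jaw":[1,1,1,1],"xyz":[[-0.07,-0.055,-0.045],[-0.145,-0.1,-0.085],[-0.22,-0.145,-0.135],[-0.3,-0.18,-0.18]],"turn":[0,0,0,0]}'
```

```text
clock: 20.32
eef_pos: [0.5442, -0.0414, 0.1883]
tcp_rot: [[-0.998, -0.058, -0.0], [-0.058, 0.998, 0.001], [0.0, 0.001, -1.0]]
contact_force: [-1.3, 2.8, 6.0]
gripper_width: 0.0122
gripper_force: 62.5
clock: 20.65
eef_pos: [0.5074, -0.0625, 0.1664]
tcp_rot: [[-0.998, -0.058, -0.002], [-0.058, 0.998, 0.001], [0.002, 0.001, -1.0]]
contact_force: [-1.6, 3.6, 5.1]
gripper_width: 0.0121
gripper_force: 63.0
```

```bash
python3 -m crank '{"jaw":[1,1,1,1],"xyz":[[-0.05,-0.02,-0.03],[-0.1,-0.035,-0.06],[-0.155,-0.05,-0.09],[-0.205,-0.06,-0.12]],"turn":[0,0,0,0]}'
python3 -m crank '{"jaw":[1,1,1,1,1],"xyz":[[-0.03,-0.005,-0.02],[-0.065,-0.01,-0.035],[-0.095,-0.013,-0.055],[-0.13,-0.015,-0.075],[-0.13,-0.015,-0.075]],"turn":[0,0,0,0,0]}'
```

```text
clock: 20.98
eef_pos: [0.4831, -0.0696, 0.1521]
tcp_rot: [[-0.998, -0.058, -0.001], [-0.058, 0.998, 0.001], [0.001, 0.001, -1.0]]
contact_force: [-2.8, 2.5, 7.2]
gripper_width: 0.0121
gripper_force: 62.3
clock: 21.4
eef_pos: [0.468, -0.0712, 0.1433]
tcp_rot: [[-0.998, -0.058, 0.0], [-0.058, 0.998, 0.001], [-0.0, 0.001, -1.0]]
contact_force: [-0.2, 2.8, 3.9]
gripper_width: 0.0119
gripper_force: 62.6
```

```bash
python3 -m crank '{"jaw":[1,1,1,1],"xyz":[[-0.02,0,-0.01],[-0.04,0,-0.025],[-0.04,0,-0.025],[-0.04,0,-0.025]],"turn":[0,0,0,0]}'
python3 - <<'E'
from h import *
np.set_printoptions(precision=1,suppress=True)
t=get_image("top");s=get_image("scene")
y=np.radians(3.4);cc,q=np.cos(y),np.sin(y);h=3**.5/2
R=np.array([[h*cc,-q,-.5*cc],[h*q,cc,-.5*q],[.5,0,h]]);O=np.array([.528,.012,.05]);B=lambda p:O+np.array(p)/1000@R.T
for th in(0,.05,.1,.15):
    c_,s_=np.cos(th),np.sin(th)
    f=lambda r,z,u=0:B((r*s_+u*c_,90-r*c_+u*s_,z))
    print(th,"plunger top/scene",proj(t,f(90,120)),proj(s,f(90,120)),"nose",proj(s,f(201,66)))
c,m,A=blob(t,(0,150,60),(8,255,255),(270,240,330,320));print("red top",m,A)
c,m,A=blob(s,(0,150,60),(8,255,255),(250,150,340,260));print("red scene",m,A)
E
```

```text
clock: 21.73
eef_pos: [0.4681, -0.0714, 0.1431]
tcp_rot: [[-0.998, -0.057, 0.01], [-0.057, 0.998, 0.0], [-0.01, -0.0, -1.0]]
contact_force: [7.5, 7.3, 15.6]
gripper_width: 0.0123
gripper_force: 64.1
0 plunger top/scene [[300.6 277.5]] [[301.2 183.5]] nose [[273.5 231.6]]
0.05 plunger top/scene [[300.4 275.8]] [[302.5 183.7]] nose [[276.2 232.5]]
0.1 plunger top/scene [[300.  274.1]] [[303.8 183.9]] nose [[279.1 233.2]]
0.15 plunger top/scene [[299.6 272.5]] [[305.2 184. ]] nose [[282.2 233.8]]
red top (298.4032258064516, 274.7096774193548) 31.0
red scene (304.2865497076023, 183.89473684210526) 28.5
```

The reaction rises sharply at θ≈0 (travel -139 mm in x against -137 predicted), so the bar is against its stop. Release and look.

```bash
python3 -m crank '{"jaw":[0.6,0.2,0.1,0.1,0.1],"xyz":[[0,0,0],[0,0,0],[0,0,0],[0,0,0],[0,0,0]],"turn":[0,0,0,0,0]}'
python3 -m crank '{"jaw":[0.1,0.1,0.1,0.1,0.1],"xyz":[[0,0,0.2],[0,0,0.5],[0,0,0.8],[-0.3,0,1],[-0.6,0,1]],"turn":[0,0,0,0,0]}'
python3 -m crank '{"jaw":[0.1,0.1,0.1],"xyz":[[-0.3,0,0],[-0.3,0,0],[-0.3,0,0]],"turn":[0,0,0]}'
python3 - <<'E'
from h import *
np.set_printoptions(precision=4,suppress=True)
t=get_image("top");s=get_image("scene");print(manip.get_obs()["eef_pos"])
c,m,A=blob(t,(0,150,60),(8,255,255),(270,240,330,320));print("red top",m,A,cv2.boundingRect(c))
c2,m2,A2=blob(s,(0,150,60),(8,255,255),(250,150,340,260));print("red scene",m2,A2,cv2.boundingRect(c2));print(tri(t,m,s,m2))
for d,n,roi in((t,"top",(280,230,340,330)),(s,"scene",(250,130,350,230))):
    try:
        c,m,A=blob(d,(22,150,100),(32,255,255),roi);print("yellow",n,m,A,cv2.boundingRect(c))
    except Exception as e:print(n,e)
a=cv2.resize(s["img"][120:260,240:370],(372,400),interpolation=cv2.INTER_CUBIC)
b=cv2.resize(t["img"][225:305,265:365],(425,400) if 0 else (425,340),interpolation=cv2.INTER_CUBIC)
z=np.zeros((400,797,3),np.uint8);z[:,:372]=a;z[:340,372:]=b
cv2.imwrite("pics/a6.png",z[:,:,::-1])
E
```

```text
clock: 22.25
eef_pos: [0.4633, -0.0717, 0.1395]
tcp_rot: [[-0.998, -0.058, -0.002], [-0.058, 0.998, 0.0], [0.002, 0.0, -1.0]]
contact_force: [0.1, -0.4, -0.7]
gripper_width: 0.0384
gripper_force: 0.0
clock: 22.67
eef_pos: [0.3946, -0.0731, 0.2644]
tcp_rot: [[-0.998, -0.059, 0.007], [-0.059, 0.998, -0.004], [-0.007, -0.004, -1.0]]
contact_force: [-0.7, -0.7, 0.3]
gripper_width: 0.0385
gripper_force: 0.0
clock: 22.92
eef_pos: [0.3546, -0.0715, 0.2602]
tcp_rot: [[-0.998, -0.057, 0.001], [-0.057, 0.998, -0.001], [-0.001, -0.001, -1.0]]
contact_force: [-0.2, -1.0, 0.1]
gripper_width: 0.0385
gripper_force: 0.0
[ 0.3565 -0.0719  0.2603]
red top (299.73895582329317, 274.66265060240966) 41.5 (295, 271, 10, 8)
red scene (304.4590163934426, 183.86885245901638) 30.5 (301, 181, 8, 8)
(array([0.4752, 0.0107, 0.1569]), [np.float64(0.0007820687936760358), np.float64(0.000782068793675549)])
yellow top (299.86764705882354, 276.0906862745098) 68.0 (292, 265, 16, 18)
yellow scene (303.5856697819314, 179.2289719626168) 107.0 (293, 161, 22, 40)
```

View pics/a6.png

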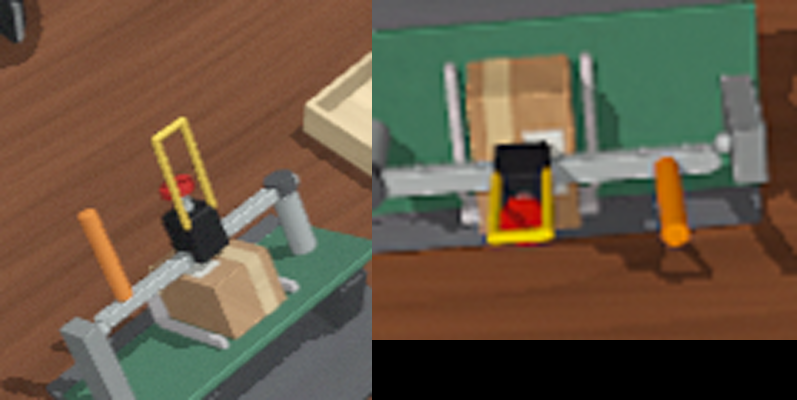

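The parcel sits label-up between the rails against the lip. The bar lies across it with its nose at the catch (right crop (720,158)) and the hoop in front of the plunger (right crop (522,210)). I'll check the bar angle numerically from the handle tip.

```bash
python3 - <<'E'
from h import *
np.set_printoptions(precision=4,suppress=True)
t=get_image("top");s=get_image("scene")
y=np.radians(3.4);cc,q=np.cos(y),np.sin(y);h=3**.5/2
R=np.array([[h*cc,-q,-.5*cc],[h*q,cc,-.5*q],[.5,0,h]]);O=np.array([.528,.012,.05]);B=lambda p:O+np.array(p)/1000@R.T
S=lambda x,y:((x+.5)/2.86-.5+240,(y+.5)/2.86-.5+120)
T=lambda x,y:((x-372+.5)/4.25-.5+265,(y+.5)/4.25-.5+225)
for n,a,b in(("handle top",(677,234),(89,214)),("hoop L",(490,237),(185,122)),("hoop R",(551,237),(157,137))):
    P,e=tri(t,T(*a),s,S(*b));print(n,P,e[0],"bed",(P-O)@R*1000)
for n,p,z in(("nose end",(722,158),61),("bar mid right",(640,163),66)):
    nrm=R[:,2];P=plane(t,T(*p),O@nrm+z/1000,nrm)[0];print(n,(P-O)@R*1000)
for d in(0,):
    print("hoop pred",B((22,0,170)),"plunger",B((0,0,120)))
c,m,A=blob(t,(22,150,100),(32,255,255),(280,230,340,330));x,y_,w,hh=cv2.boundingRect(c)
k=c.reshape(-1,2);k=k[k[:,1]>=y_+hh-4];mid=(k[:,0].min()/2+k[:,0].max()/2,y_+hh-2.);print("hoop bar px",k[:,0].min(),k[:,0].max(),mid,plane(t,mid,.208))
E
```

```text
handle top [ 0.4617 -0.0717  0.1731] 0.0005407836178090069 bed [ -0.0283 -79.6544 142.1627]
hoop L [0.4622 0.024  0.2054] 0.00046070006564352125 bed [ 21.4228  15.8565 167.1181]
hoop R [ 0.4625 -0.0059  0.2102] 0.0011939030126135609 bed [ 22.5194 -13.9625 171.9303]
nose end [  -1.3429 -112.0105   61.    ]
bar mid right [  2.5866 -65.4578  66.    ]
hoop pred [0.4622 0.0081 0.2082] plunger [0.4681 0.0084 0.1539]
hoop bar px 292 307 (np.float64(299.5), 281.0) [[0.4608 0.0089 0.208 ]]
```

The bar is measured at θ≈0 (handle at bed (0,-80), hoop at (22,0,170)). With the tool always vertical, I open the jaws about 26 mm. The right finger goes down through the hoop, behind its top bar and between the uprights, and the left finger passes outside.

```bash
python3 -m crank '{"jaw":[0.4,0.4,0.4,0.4,0.4],"xyz":[[0,0,0.33],[0.3,0.2,0.33],[0.6,0.4,0.33],[0.9,0.6,0.33],[1,0.83,0.33]],"turn":[0,0,0,0,0]}'
python3 -m crank '{"jaw":[0.4,0.4,0.4,0.4],"xyz":[[0.02,0,0],[0.02,0,0],[0.02,0,0],[0.02,0,0]],"turn":[0,0,0,0]}'
python3 - <<'E'
from plant import manip,get_image
get_image("top");o=manip.get_obs();print(o["eef_pos"],o["gripper_width"],o["contact_force"])
E
```

```text
clock: 23.53
eef_pos: [0.4804, 0.0284, 0.2988]
tcp_rot: [[-0.998, -0.057, 0.001], [-0.057, 0.998, -0.0], [-0.001, -0.001, -1.0]]
contact_force: [0.4, -0.1, -0.5]
gripper_width: 0.0255
gripper_force: 0.0
clock: 23.87
eef_pos: [0.478, 0.0273, 0.2993]
tcp_rot: [[-0.998, -0.058, -0.001], [-0.058, 0.998, -0.0], [0.001, -0.0, -1.0]]
contact_force: [-1.4, -0.4, -1.2]
gripper_width: 0.0256
gripper_force: 0.0
[0.47794468 0.02714702 0.29957654] 0.025612867221790576 [-0.13016746 -0.49695378  0.45607879]
```

```bash
python3 -m crank '{"jaw":[0.4,0.4,0.4,0.4,0.4],"xyz":[[0.01,0,-0.2],[0.01,0,-0.4],[0.01,0,-0.6],[0.01,0,-0.6],[0.01,0,-0.6]],"turn":[0,0,0,0,0]}'
python3 -m crank '{"jaw":[0.4,0.4,0.4,0.4,0.4],"xyz":[[0,0,-0.08],[0,0,-0.16],[0,0,-0.16],[0,0,-0.16],[0,0,-0.16]],"turn":[0,0,0,0,0]}'
python3 -m crank '{"jaw":[0.4,0.4,0.4,0.4],"xyz":[[0,0,-0.08],[0,0,-0.16],[0,0,-0.16],[0,0,-0.16]],"turn":[0,0,0,0]}'
```

```text
clock: 24.33
eef_pos: [0.4785, 0.0272, 0.2274]
tcp_rot: [[-0.998, -0.056, -0.002], [-0.056, 0.998, 0.0], [0.002, 0.0, -1.0]]
contact_force: [-0.4, -0.4, 0.2]
gripper_width: 0.0255
gripper_force: 0.0
clock: 24.75
eef_pos: [0.4798, 0.028, 0.209]
tcp_rot: [[-0.998, -0.058, 0.001], [-0.058, 0.998, -0.0], [-0.001, -0.0, -1.0]]
contact_force: [-0.1, 0.1, -0.2]
gripper_width: 0.0251
gripper_force: 0.0
clock: 25.08
eef_pos: [0.4788, 0.0282, 0.1883]
tcp_rot: [[-0.998, -0.058, -0.002], [-0.058, 0.998, 0.0], [0.002, 0.001, -1.0]]
contact_force: [-0.1, 0.5, 0.6]
gripper_width: 0.0255
gripper_force: 0.0
```

No contact with the hoop. Continue down in small steps.

```bash
python3 -m crank '{"jaw":[0.4,0.4,0.4,0.4],"xyz":[[0,0,-0.07],[0,0,-0.14],[0,0,-0.17],[0,0,-0.17]],"turn":[0,0,0,0]}'
python3 -m crank '{"jaw":[0.4,0.4,0.4],"xyz":[[0,0,-0.04],[0,0,-0.06],[0,0,-0.06]],"turn":[0,0,0]}'
python3 -m crank '{"jaw":[0.4,0.4,0.4],"xyz":[[0,0,-0.03],[0,0,-0.03],[0,0,-0.03]],"turn":[0,0,0]}'
```

```text
clock: 25.42
eef_pos: [0.4787, 0.0282, 0.1675]
tcp_rot: [[-0.998, -0.058, -0.003], [-0.058, 0.998, 0.0], [0.002, 0.001, -1.0]]
contact_force: [-1.3, -0.8, 0.6]
gripper_width: 0.0256
gripper_force: 0.0
clock: 25.67
eef_pos: [0.4793, 0.028, 0.1612]
tcp_rot: [[-0.998, -0.058, -0.001], [-0.058, 0.998, 0.0], [0.001, 0.0, -1.0]]
contact_force: [-0.5, -0.0, -0.6]
gripper_width: 0.0256
gripper_force: 0.0
clock: 25.92
eef_pos: [0.4802, 0.0279, 0.1588]
tcp_rot: [[-0.998, -0.058, 0.002], [-0.058, 0.998, -0.0], [-0.002, -0.0, -1.0]]
contact_force: [-0.7, 0.1, 5.4]
gripper_width: 0.0256
gripper_force: 2.5
```

Contact with the plunger at the predicted height. Press to the stop.

```bash
python3 -m crank '{"jaw":[0.4,0.4,0.4,0.4],"xyz":[[0,0,-0.03],[0,0,-0.06],[0,0,-0.06],[0,0,-0.06]],"turn":[0,0,0,0]}'
python3 -m crank '{"jaw":[0.4,0.4,0.4],"xyz":[[0,0,-0.03],[0,0,-0.03],[0,0,-0.03]],"turn":[0,0,0]}'
```

```text
clock: 26.25
eef_pos: [0.4828, 0.0279, 0.1531]
tcp_rot: [[-0.998, -0.058, 0.008], [-0.058, 0.998, -0.0], [-0.008, -0.001, -1.0]]
contact_force: [3.4, 2.3, 9.7]
gripper_width: 0.026
gripper_force: 5.2
clock: 26.5
eef_pos: [0.4841, 0.0279, 0.1504]
tcp_rot: [[-0.998, -0.058, 0.011], [-0.058, 0.998, -0.001], [-0.011, -0.001, -1.0]]
contact_force: [5.0, 1.9, 13.3]
gripper_width: 0.0255
gripper_force: 6.5
```

```bash
python3 -m crank '{"jaw":[0.4,0.4,0.4],"xyz":[[0,0,-0.03],[0,0,-0.03],[0,0,-0.03]],"turn":[0,0,0]}'
python3 -m crank '{"jaw":[0.4,0.4,0.4],"xyz":[[0,0,-0.03],[0,0,-0.03],[0,0,-0.03]],"turn":[0,0,0]}'
```

```text
clock: 26.75
eef_pos: [0.4852, 0.0279, 0.1483]
tcp_rot: [[-0.998, -0.058, 0.014], [-0.058, 0.998, -0.001], [-0.014, -0.002, -1.0]]
contact_force: [4.4, 3.4, 21.1]
gripper_width: 0.0259
gripper_force: 10.6
clock: 27.0
eef_pos: [0.4857, 0.0277, 0.1473]
tcp_rot: [[-0.998, -0.058, 0.016], [-0.058, 0.998, -0.002], [-0.016, -0.003, -1.0]]
contact_force: [-2.2, 5.4, 41.5]
gripper_width: 0.0257
gripper_force: 20.6
```

The force climbs steeply after about 12 mm along the axis, so the plunger is on its stop. Hold briefly, then retreat straight up the way it came.

```bash
python3 -m crank '{"jaw":[0.4,0.4,0.4,0.4],"xyz":[[0,0,0],[0,0,0],[0,0,0],[0,0,0]],"turn":[0,0,0,0]}'
python3 -m crank '{"jaw":[0.4,0.4,0.4,0.4,0.4],"xyz":[[0,0,0.1],[0,0,0.2],[0,0,0.3],[0,0,0.4],[0,0,0.5]],"turn":[0,0,0,0,0]}'
python3 -m crank '{"jaw":[0.4,0.4,0.4,0.4,0.4],"xyz":[[0,0,0.2],[0,0,0.4],[0,0,0.6],[0,0,0.8],[0,0,0.8]],"turn":[0,0,0,0,0]}'
python3 -m crank '{"jaw":[0.4,0.4,0.4,0.4,0.4],"xyz":[[-0.3,0,0],[-0.6,0,0],[-0.9,0,0],[-1,0,0],[-1,0,0]],"turn":[0,0,0,0,0]}'
python3 - <<'E'
from h import *
np.set_printoptions(precision=1,suppress=True)
t=get_image("top");s=get_image("scene")
c,m,A=blob(t,(0,150,60),(8,255,255),(270,240,330,320));print("red top",m,A,cv2.boundingRect(c))
c,m,A=blob(s,(0,150,60),(8,255,255),(250,150,340,260));print("red scene",m,A,cv2.boundingRect(c))
c,m,A=blob(s,(22,150,100),(32,255,255),(250,130,350,230));print("yellow scene",m,A,cv2.boundingRect(c))
a=cv2.imread("pics/a6.png")[:,:,::-1][:,:372]
b=cv2.resize(s["img"][120:260,240:370],(372,400),interpolation=cv2.INTER_CUBIC)
d=cv2.absdiff(a,b).max(2);print("scene changed px vs before press",(d>60).sum(),"cradle area",(d[110:,50:330]>60).sum())
o=cv2.imread("pics/scene0.png")[:,:,::-1];dd=cv2.absdiff(o,s["img"]).max(2)
for n,(x0,y0,x1,y1) in dict(mug=(435,175,492,230),tankard=(232,325,292,410),chock=(380,275,440,342)).items():print(n,(dd[y0:y1,x0:x1]>50).sum())
print(manip.get_obs()["eef_pos"])
E
```

```text
clock: 27.33
eef_pos: [0.4857, 0.0278, 0.1473]
tcp_rot: [[-0.998, -0.058, 0.016], [-0.058, 0.998, -0.002], [-0.016, -0.003, -1.0]]
contact_force: [-2.3, 5.1, 40.9]
gripper_width: 0.0253
gripper_force: 20.4
clock: 27.75
eef_pos: [0.4792, 0.0281, 0.2005]
tcp_rot: [[-0.998, -0.058, -0.001], [-0.058, 0.998, -0.0], [0.001, 0.0, -1.0]]
contact_force: [0.5, -0.2, 0.3]
gripper_width: 0.0256
gripper_force: 0.0
clock: 28.17
eef_pos: [0.4815, 0.0277, 0.3008]
tcp_rot: [[-0.998, -0.058, 0.008], [-0.058, 0.998, -0.001], [-0.008, -0.002, -1.0]]
contact_force: [0.2, -0.1, 0.5]
gripper_width: 0.0256
gripper_force: 0.0
clock: 28.58
eef_pos: [0.3569, 0.0284, 0.2958]
tcp_rot: [[-0.998, -0.058, -0.0], [-0.058, 0.998, -0.0], [0.0, -0.0, -1.0]]
contact_force: [-0.5, -0.5, 0.3]
gripper_width: 0.0257
gripper_force: 0.0
red top (299.5125, 274.6208333333333) 40.0 (295, 271, 10, 8)
red scene (304.3615819209039, 183.83050847457628) 29.5 (301, 181, 7, 8)
yellow scene (303.6066066066066, 178.56756756756758) 111.0 (293, 161, 22, 40)
scene changed px vs before press 511 cradle area 0
mug 0
tankard 0
chock 0
[0.4 0.  0.3]
```

The plunger is back up, the bar and parcel are unchanged, and the mug, tankard and chock have not moved. Handing in.

```bash
python3 -c "
from plant import ticket
print(ticket.sign_off())"
```

```text
the job is handed in; nothing more can be done
None
```

The job is handed in at about 29 s: the tape is in the tray, the parcel is label-up against the lip, the bar is shut, and the stamp was pressed to its stop and sprang back. The mug, tankard and chock show no change in the images. The hand-in gave no verdict, and the stop was judged from the force rise and about 12 mm of travel.

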